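Set the cheese press to its length mark and lock the cam lever

TASK

Set the little cheese press working: first pull its drip tray out to the stop, so that it lies under the pouring lip. Then push the sprung press arm down until the lower rim of its round housing is level with the raised ring on the stem, and with the arm held there squeeze its cam lever fully shut; do not shut the lever anywhere else. Finish still holding: leave the gripper closed on the shut lever and the arm, and do not knock the things around the press.

Things in the scene. Friction and masses are not known exactly. Their poses are not given: they have to be found in the camera images.
- cheese_press: small cheese press fixed to the worktop: wooden base 144 deep (x) x 178 wide (y) x 50 high, on it a perforated steel mould (96 diameter, rim 107 above the worktop) and, behind it, an upright steel bar (mast, 20 x 10) at x = +48, y = 0, top 203 above the worktop. Origin under the middle of the base; z up; the front, where tray and pouring lip are, faces its -x. Nothing of it but tray, arm and lever moves
- drip_tray (a joint): travel of the steel drip tray, a drawer in the base, along the press's -x: 0 pushed in, 0.07 m out at its stop; light friction (1.5 N), stays where it is left. Starts 0 to 0.02
- tray_knob (a point): middle of the tray's turned wooden knob, 22 in diameter, 22 long along the press's x, 24 above the worktop, its middle 24 in front of the tray's front panel; moves with the tray; free from above and on both sides
- press_arm (a joint): downward travel of the press arm on the mast: 0 up (rest), 0.030 m lowest; 0.020 when the lower rim of its round housing is level with the middle of the raised ring. A spring pushes it up: about 4 N to start it, 7 N at the ring; let go with the lever open it rises again
- wing_top (a point): point of the arm on the mast axis, level with the top of its two flat finger wings (176 above the worktop at rest); moves with the arm. The wings reach 54 to the press's +y and -y, 34 deep in x. Between them a block stands 24 high round the mast, its flat -y side 16 from here; the mast ends 27 above this point at rest, 47 at the ring. Open fingers can stand on both wings to push the arm down
- housing_rim (a point): middle of the lower rim of the arm's round spring housing (36 diameter), 62 in front of the mast; moves with the arm
- mark_ring (a point): length mark: middle of the one raised steel ring (30 diameter, 4 high) on the fixed stem below the housing, 119 above the worktop; the fine lines above it are only graduations
- cam_lever (a joint): swing of the steel cam lever on the arm: 0 open, 0.42 rad shut. Its pivot is 14 to +y of wing_top and 20 below it; it rises through a slot in the +y wing, leaning outwards. Pushing its free end to the block (press's -y) shuts it; its eccentric then clamps the mast. Takes 3 to 10 N at the free end, which rises 4 as it shuts and may drag the arm up 1 to 2; stays where it is left. Starts 0 to 0.06
- lever_pad (a point): middle of the outer face of the lever's free end, 18 wide in x, 14 high; moves with the lever. Open, it is 31 to +y of wing_top and 9 above the wings (its top corner 34 to +y); shut, 18 to +y and 13 above. Block and shut lever together are 34 across, block and open lever 50
- salt_bowl: small wooden bowl of salt, 71 diameter, 23 high, loose, to the left of the press (its +y); leave alone; origin under its middle
- beaker0: white and blue beaker, 74 diameter, 66 high, loose, to the right of the press (its -y); leave alone; origin under its middle
- hard_cheese: wedge of cheese, 63 x 168 x 49, loose on a wooden board at the right; leave alone; origin under its middle

How it is judged (in metres and radians):
On the way, in this order (a step that is already met when the one before it is completed fails the run):
1. the drip tray is pulled out to its stop while the press arm is still up (value of joint drip_tray above 0.065 m and value of joint press_arm below 0.01 m and value of joint cam_lever below 0.2 rad), for 0.2 s.
2. the arm is pushed down to the ring, lever still open (value of joint drip_tray above 0.065 m and value of joint press_arm between 0.015 and 0.025 m and value of joint cam_lever below 0.2 rad), for 0.2 s.
3. the cam lever is squeezed shut with the arm held at the ring (value of joint drip_tray above 0.065 m and value of joint press_arm between 0.015 and 0.025 m and value of joint cam_lever above 0.38 rad and contact force between the fingers and cam_lever above 3 N), for 0.2 s.
At the end, for the whole second after the job is handed in: The tray is within 5 mm of its stop, the housing rim within 5 mm of the ring's middle, the lever within 0.04 rad of shut, the arm still, and the fingers still grip: over 3 N on the lever and 6 N on the arm with its lever (all of step 3 and contact force between the fingers and press_arm above 6 N and velocity of joint press_arm between -0.005 and 0.005 m/s); the arm keeps its last pose, push and grip.
It fails at once if the lever is shut while the arm is away from the ring (value of joint cam_lever above 0.3 rad and (value of joint press_arm below 0.012 m or value of joint press_arm above 0.028 m)).
It fails at once if a thing beside the press is moved by more than 2 cm or tipped (distance of any of salt_bowl, beaker0, hard_cheese from where it was at the start of the episode above 0.02 m or angle between any of salt_bowl, beaker0's own z axis and vertical above 0.35 rad).
It also fails if it takes over 54 s, if anything falls off the work surface, if the arm or the gripper's body presses on something with over 40 N, if the wrist force passes 120 N, or if a joint passes its speed limit or range.

ROBOT

A 6-joint arm with a two-finger parallel gripper is mounted at the origin on a cart in front of the work surface, level with it; the furniture and walls round the work are solid. World frame = base frame: x ahead of the robot, y to its left, z up, the work surface at z = 0. Lengths are in mm, angles in degrees, forces in N, time in s.
With the tool pointing down it reaches from about 325 to 850 mm from the base axis. Payload 4.4 kg.
Tool frame: the origin (TCP) lies midway between the tips of the shut fingers; the grasp point (between the pads) lies 19 mm behind it; z points along the fingers, y is the line along which they close (so a half turn about z gives the same grasp; the last joint's range is limited). The gripper opens to 94 mm and grips with 3 to 60 N. Pads are 16 mm wide; open, the fingers measure 119 mm over their backs; the gripper's body (75 mm by 177 mm) begins 78 mm behind the grasp point.
Start: joints at [-81.102, 11.837, 88.321, -0, 79.842, -8.623], TCP at [173.095, -548.33, 205.447] pointing down, gripper open.
Joint ranges: [-156.59, 156.59], [-49.26, 127.26], [12.9, 141.05], [-63.56, 243.56], [4.71, 150.69], [-161.64, 161.64]. Speed limits (degrees/s): [159.86, 159.86, 180, 180, 180, 180].

INTERFACE

Orientations are given as a 3x3 rotation matrix whose columns are the frame's x, y, z axes.
In Python, from cell import * gives the robot as it stands.
- The arm moves only by the tool drive_tool, never from a script. Its argument "deltas" is a list of rows, each a list of 7 numbers: the shift along the tool's x, y, z in m, then the turn, a rotation vector about the tool's x, y, z in degrees, then the finger opening in m, from 0 to 0.094. In form: [[dx, dy, dz, wx, wy, wz, jaw], ...]. A call has 1 to 5 rows; each row shifts and turns the commanded pose from where the row before left it, along the tool's axes as they then stand; what a row does not reach is not made up. A row lasts 1/8 s, in which the tool goes at most 62.5 mm and 10.7 degrees, less where a joint would pass 70% of its speed; a pose out of reach is approached as far as the arm can. A call is refused whole if a number of a shift passes 0.0625 or a number of a turn 10.7, either way. A call with a gripper value outside its range is refused whole. The fingers move at their own pace and stop on an object; "squeeze" is the grip in N (left out, the last holds). Time passes only in rows, so rows that do not move let the fingers close. It gives the time, the measured TCP pose, the force, the opening and the grip force at its end, in the units of the state.
- observe(): the state, without advancing time (a new reading comes with each control period).
- camera(name): name is "scene" or "top" or "wrist"; returns a dict with "image" (384x512x3 uint8, red, green, blue), "fx", "fy", "cx", "cy" (pixels), "rvec" (rotation vector, rad) and "tvec" (3), from world to camera coordinates, as OpenCV has them. Camera axes: x right, y down, z forward; pixel columns grow to the right and rows downward; lengths in mm; the calibration is good to about 2 mm. A picture is of the moment at which its call begins. There is no depth.
- sign_off(): hands the job in; it is judged then, once.
Trained networks look in the newest picture that a camera, given by its name, has taken for a name from the list of things; names that differ only in an ending like _2 or _b are one class to them, and where a whole thing is asked for, a point or a joint stands for the part that bears it (a point fixed in the world has none). Each returns a list of dicts, best first, with "confidence" (0 to 1); they miss things now and then, are a little off and sometimes report something else, mostly with a low value. They report only what shows in the picture. A call takes as long as a camera call.
- recognise(camera, query): "pixel" ([column, row] in pixels, amid what is visible of it).
- silhouettes(camera, query): "pixels" (384x512 bool, what is visible of it) and "pixel" ([column, row] in pixels, amid what is visible of it).
- pinpoint(camera, query): "pixel" ([column, row] in pixels: a listed point, or the origin of a listed thing).
The state is a dict: "time_s": time; "joint_pos": joint angles; "joint_vel": joint speeds; "joint_efforts": joint torques, N m; "position": TCP position; "ee_rot": TCP orientation; "force": force on the tool from outside, world axes, zero at the start; "torque": the same for the moment, N m; "opening": finger opening in mm; "grasp_force": force on a finger pad.
Only numpy, scipy, OpenCV 4.12 (cv2) and the standard library are available. Lean on these libraries where they do the work, as an engineer would, in place of code of your own. Each camera call takes 0.05 s, during which the arm holds its last target. There are 200 camera calls.

## Working session

There is one attempt and no reset: what is moved stays moved. The work goes in short steps, Python scripts to look and compute and a tool call to move; the robot and the scene stay as the last step left them, time stands still between calls to the robot, and variables do not carry over. Pictures are saved under pics/ and viewed, at most 10 in all, crops included, and the job is handed in when it is done.

Besides the shell and the picture viewer there is one more tool, called after "Emit:" as name(argument=value, ...), one argument or row to a line, values as JSON. drive_tool: Moves the arm, as the interface text tells. Its arguments: {"type":"object","properties":{"deltas":{"type":"array"},"squeeze":{"type":"number"}},"required":["deltas"]}

```bash
mkdir -p pics
cat > h.py <<'E'
from cell import *
import numpy as np, cv2
def cam(n):
    c=camera(n); c['K']=np.array([[c['fx'],0,c['cx']],[0,c['fy'],c['cy']],[0,0,1.]]); c['R']=cv2.Rodrigues(np.array(c['rvec'],float))[0]; c['t']=np.array(c['tvec'],float).ravel(); return c
def ray(c,p):
    d=c['R'].T@np.linalg.inv(c['K'])@np.array([p[0],p[1],1.]); return -c['R'].T@c['t'], d/np.linalg.norm(d)
def atz(c,p,z):
    o,d=ray(c,p); return o+d*(z-o[2])/d[2]
def tri(cs,ps):
    A=0;b=0
    for c,p in zip(cs,ps):
        o,d=ray(c,p); M=np.eye(3)-np.outer(d,d); A=A+M; b=b+M@o
    return np.linalg.solve(A,b)
def proj(c,X):
    q=c['K']@(c['R']@np.asarray(X,float)+c['t']); return q[:2]/q[2]
def save(c,f): cv2.imwrite(f,c['image'][:,:,::-1])
E
python3 - <<'E'
from h import *
np.set_printoptions(precision=1,suppress=True)
cs={n:cam(n) for n in('scene','top')}
a=np.hstack([cs[n]['image'] for n in cs]); cv2.imwrite('pics/a.png',cv2.resize(a[:,:,::-1],(800,300),interpolation=cv2.INTER_AREA))
for q in ['cheese_press','tray_knob','wing_top','housing_rim','mark_ring','lever_pad','salt_bowl','beaker0','hard_cheese']:
    r={n:pinpoint(n,q) for n in cs}
    print(q,[(n,[(np.array(x['pixel']),round(x['confidence'],2)) for x in r[n][:2]]) for n in r])
    if all(r.values()):
        ps=[r[n][0]['pixel'] for n in cs]; X=tri(cs.values(),ps); print('   tri',X,'err',[np.array(proj(cs[n],X))-p for n,p in zip(cs,ps)])
o=observe(); print(o['position'],o['ee_rot'],o['time_s'],o['force'])
E
```

```text
cheese_press [('scene', [(array([235.2, 245.2]), 0.63)]), ('top', [(array([216.6, 203. ]), 0.75)])]
   tri [616.5  80.5  -8. ] err [array([0.1, 0. ]), array([-0. , -0.1])]
tray_knob [('scene', [(array([273.5, 255.9]), 0.9)]), ('top', [(array([265.5, 200.1]), 0.55), (array([213. , 231.1]), 0.46)])]
   tri [ 630.2 -110.6 -254.7] err [array([-11. ,  -3.7]), array([2.4, 9.8])]
wing_top [('scene', [(array([216.6, 196.1]), 0.8), (array([271.3, 254.8]), 0.71)]), ('top', [(array([210.8, 177.3]), 0.92), (array([356.2, 220.7]), 0.71)])]
   tri [664.   82.7 167.2] err [array([-0.1, -0. ]), array([0. , 0.1])]
housing_rim [('scene', [(array([240.6, 213.3]), 0.66), (array([322.8, 162.4]), 0.6)]), ('top', [(array([210.3, 196.6]), 0.69), (array([353.8, 222.3]), 0.66)])]
   tri [601.2  83.4 136.9] err [array([-3.5, -0.9]), array([1. , 2.9])]
mark_ring [('scene', [(array([237.1, 216.7]), 0.56), (array([322.5, 162.5]), 0.24)]), ('top', [(array([208.2, 203. ]), 0.73)])]
   tri [592.7  94.  133.8] err [array([0.8, 0.2]), array([-0.2, -0.6])]
lever_pad [('scene', [(array([207.6, 196. ]), 0.6)]), ('top', [(array([197.7, 173.5]), 0.49)])]
   tri [667.2 118.1 195.4] err [array([-0.7, -0.2]), array([0.3, 0.6])]
salt_bowl [('scene', [(array([195.7, 292.8]), 0.71), (array([236.7, 246.5]), 0.47)]), ('top', [(array([164.4, 200.2]), 0.78)])]
   tri [627.4 263.9 -14.5] err [array([-0.4, -0.1]), array([0.1, 0.2])]
beaker0 [('scene', [(array([261.8, 206.1]), 0.68)]), ('top', [(array([265.8, 196.8]), 0.73)])]
   tri [630.5 -93.6  -2.7] err [array([-1.9, -0.5]), array([0.6, 1.7])]
hard_cheese [('scene', [(array([324. , 160.8]), 0.94)]), ('top', [(array([355.1, 222.1]), 0.89)])]
   tri [ 539.9 -398.1    5.8] err [array([-1.3, -0.2]), array([0.4, 1.4])]
[ 173.1 -548.3  205.4] [[ 1.   0.3 -0. ]
 [ 0.3 -1.   0. ]
 [-0.  -0.  -1. ]] 1.0 [-0.   0.1 -0.5]
```

View pics/a.png

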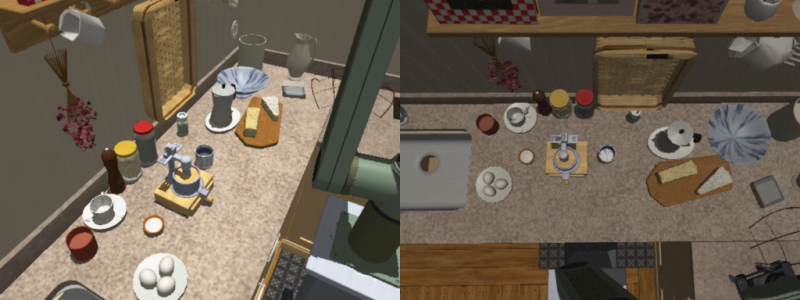

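Run:
```python
from h import *
np.set_printoptions(precision=4,suppress=True)
cs={n:cam(n) for n in('scene','top')}
print('knob',tri(cs.values(),[(273.5,255.9),(213,231.1)]),atz(cs['top'],(213,231.1),24),atz(cs['scene'],(273.5,255.9),24))
o=observe();R=np.array(o['ee_rot']);print(R)
print('delta',R.T@(np.array([470,85,330])-o['position']))
a=cs['scene']['image'][150:300,150:310]; b=cs['top']['image'][140:260,140:290]
a=cv2.resize(a,(400,375),interpolation=3); b=cv2.resize(b,(400,320),interpolation=3); b=np.vstack([b,np.zeros((55,400,3),np.uint8)])
cv2.imwrite('pics/b.png',np.hstack([a,b])[:,:,::-1])
```

```text
knob [503.4447  84.9342  21.017 ] [514.7609  88.2194  24.    ] [490.4137  84.7301  24.    ]
[[ 0.9536  0.301   0.    ]
 [ 0.301  -0.9536 -0.    ]
 [ 0.      0.     -1.    ]]
delta [ 473.7845 -514.5693 -124.5198]
```

View pics/b.png

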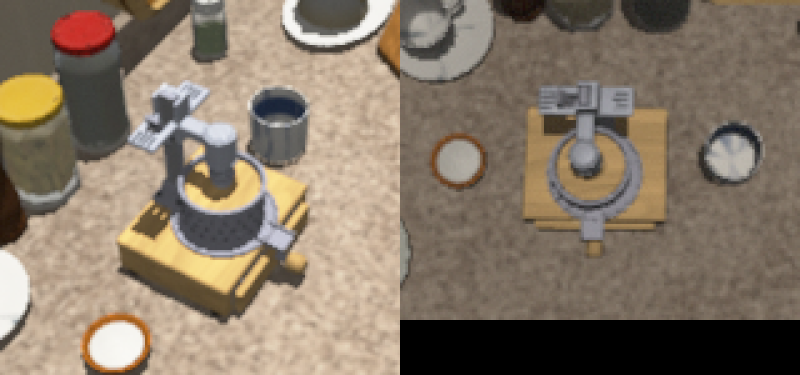

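Emit:
drive_tool(
  deltas=[
    [0.039,-0.043,-0.012,0,0,0,0.094],
    [0.039,-0.043,-0.012,0,0,0,0.094],
    [0.039,-0.043,-0.012,0,0,0,0.094],
    [0.039,-0.043,-0.012,0,0,0,0.094],
    [0.039,-0.043,-0.012,0,0,0,0.094],
  ],
)

```text
time_s: 1.72
position: [294.8, -282.9, 266.0]
ee_rot: [[0.954, 0.3, 0.001], [0.3, -0.954, -0.001], [0.001, 0.001, -1.0]]
force: [0.1, -0.1, -0.2]
opening: 94.1
grasp_force: 0.0
```

Emit:
drive_tool(
  deltas=[
    [0.039,-0.043,-0.012,0,0,0,0.094],
    [0.039,-0.043,-0.012,0,0,0,0.094],
    [0.039,-0.043,-0.012,0,0,0,0.094],
    [0.039,-0.043,-0.012,0,0,0,0.094],
    [0.039,-0.043,-0.012,0,0,0,0.094],
  ],
)

```text
time_s: 2.35
position: [416.1, -19.0, 326.3]
ee_rot: [[0.954, 0.301, 0.001], [0.301, -0.954, -0.001], [0.001, 0.001, -1.0]]
force: [0.7, -1.0, 0.3]
opening: 93.9
grasp_force: 0.0
```

Emit:
drive_tool(
  deltas=[
    [0.039,-0.043,0,0,0,0,0.094],
    [0.039,-0.043,0,0,0,0,0.094],
    [0,0,0,0,0,8.75,0.094],
    [0,0,0,0,0,8.75,0.094],
    [0,0,0,0,0,0,0.094],
  ],
)

```text
time_s: 2.98
position: [464.0, 84.9, 325.4]
ee_rot: [[1.0, 0.003, -0.0], [0.003, -1.0, 0.0], [-0.0, -0.0, -1.0]]
force: [0.5, 0.5, -0.4]
opening: 94.0
grasp_force: 0.0
```

Run:
```python
from h import *
np.set_printoptions(precision=3,suppress=True)
c=cam('wrist'); save(c,'pics/c.png')
o=observe();print(o['position'],o['ee_rot'],o['time_s'],-c['R'].T@c['t'],c['R'])
zs={'cheese_press':0,'tray_knob':24,'wing_top':176,'lever_pad':185,'housing_rim':139,'mark_ring':119,'salt_bowl':0,'beaker0':0}
for q,z in zs.items():
    for r in pinpoint('wrist',q)[:2]: print(q,np.array(r['pixel']),round(r['confidence'],2),atz(c,r['pixel'],z))
```

```text
[464.007  84.688 325.461] [[ 1.     0.003  0.   ]
 [ 0.003 -1.     0.   ]
 [ 0.    -0.    -1.   ]] 3.025 [542.661  85.665 506.111] [[ 0.002 -1.    -0.001]
 [-0.963 -0.002  0.271]
 [-0.271  0.    -0.963]]
cheese_press [254.9  47. ] 0.8 [616.471  84.119   0.   ]
tray_knob [246.9 125.6] 0.69 [504.587  95.802  24.   ]
housing_rim [250.7  46.8] 0.69 [596.388  89.024 139.   ]
mark_ring [249.8  48.3] 0.97 [597.754  90.221 119.   ]
salt_bowl [129.9  42.7] 0.62 [621.962 267.416   0.   ]
beaker0 [371.1  44.3] 0.67 [620.434 -86.368   0.   ]
```

View pics/c.png

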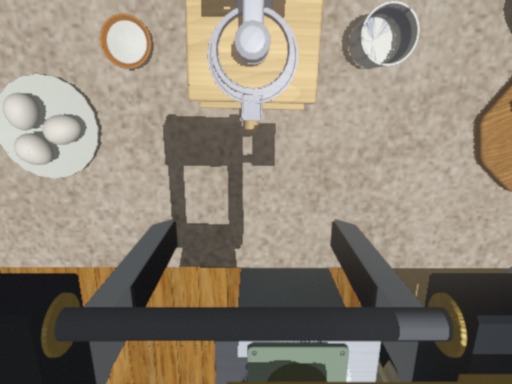

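Emit:
drive_tool(
  deltas=[
    [0,0,0,0,0,-10.5,0.094],
    [0,0,0,0,0,-10.5,0.094],
    [0,0,0,0,0,-10.5,0.094],
    [0,0,0,0,0,-10.5,0.094],
    [0,0,0,0,0,-10.5,0.094],
  ],
)

```text
time_s: 4.05
position: [464.0, 84.5, 325.5]
ee_rot: [[0.604, 0.797, 0.0], [0.797, -0.604, 0.0], [0.0, 0.0, -1.0]]
force: [-0.2, 0.2, -0.3]
opening: 94.1
grasp_force: 0.0
```

Emit:
drive_tool(
  deltas=[
    [0,0,0,0,0,-10.5,0.094],
    [0,0,0,0,0,-10.5,0.094],
    [0,0,0,0,0,-10.5,0.094],
    [0,0,0,0,0,-10.5,0.094],
    [0,0,0,0,0,-10.5,0.094],
  ],
)

```text
time_s: 4.68
position: [464.0, 84.5, 325.5]
ee_rot: [[-0.265, 0.964, 0.0], [0.964, 0.265, 0.0], [-0.0, 0.0, -1.0]]
force: [0.3, -0.2, -0.5]
opening: 94.0
grasp_force: 0.0
```

Emit:
drive_tool(
  deltas=[
    [0,0,0,0,0,-10.5,0.094],
    [0,0,0,0,0,-10.5,0.094],
    [0,0,0,0,0,-10.5,0.094],
    [0,0,0,0,0,-10.5,0.094],
    [0,0,0,0,0,-10.5,0.094],
  ],
)

```text
time_s: 5.3
position: [464.0, 84.5, 325.5]
ee_rot: [[-0.926, 0.377, 0.0], [0.377, 0.926, 0.0], [-0.0, 0.0, -1.0]]
force: [0.3, -0.9, 0.5]
opening: 93.7
grasp_force: 0.0
```

Emit:
drive_tool(
  deltas=[
    [0,0,0,0,0,-10.5,0.094],
    [0,0,0,0,0,-9,0.094],
    [0,0,0,0,0,0,0.094],
    [0,0,0,0,0,0,0.094],
  ],
)

```text
time_s: 5.8
position: [464.1, 84.6, 325.5]
ee_rot: [[-0.999, 0.054, 0.0], [0.054, 0.999, 0.0], [-0.0, 0.0, -1.0]]
force: [-0.4, 0.5, 0.1]
opening: 94.0
grasp_force: 0.0
```

```bash
cat > look.py <<'E'
from h import *
import sys
np.set_printoptions(precision=2,suppress=True)
c=cam('wrist'); save(c,sys.argv[1])
o=observe();print(o['position'],o['ee_rot'],o['time_s'],o['force'],-c['R'].T@c['t'])
zs={'cheese_press':0,'tray_knob':24,'wing_top':176,'lever_pad':185,'housing_rim':139,'mark_ring':119,'salt_bowl':0,'beaker0':0}
for q,z in zs.items():
    for r in pinpoint('wrist',q)[:2]: print(q,np.array(r['pixel']),round(r['confidence'],2),atz(c,r['pixel'],z))
E
python3 look.py pics/d.png
```

```text
[464.05  84.6  325.47] [[-1.    0.05  0.  ]
 [ 0.05  1.    0.  ]
 [-0.    0.   -1.  ]] 5.85 [ 0.64 -0.53  0.02] [385.4   89.4  506.16]
cheese_press [259.1 234.4] 0.72 [609.53  87.14   0.  ]
cheese_press [361.6 234.7] 0.47 [619.88 263.7    0.  ]
tray_knob [260.2 180.7] 0.95 [508.13  93.54  24.  ]
wing_top [262.6 331.7] 0.92 [661.75  85.71 176.  ]
lever_pad [288.3 334.3] 0.39 [659.66 116.55 185.  ]
housing_rim [259.5 269.3] 0.89 [596.76  85.83 139.  ]
housing_rim [258.9 233.7] 0.48 [547.02  87.56 139.  ]
mark_ring [258.6 261.1] 0.64 [595.83  85.04 119.  ]
salt_bowl [362.1 237.2] 0.79 [624.62 264.74   0.  ]
beaker0 [160.1 247.6] 0.66 [624.87 -86.62   0.  ]
```

View pics/d.png

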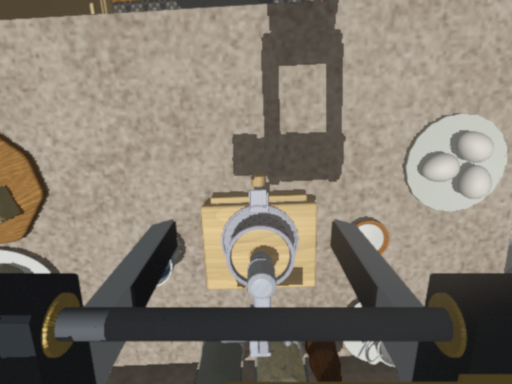

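Emit:
drive_tool(
  deltas=[
    [-0.0175,0.0055,0.05,0,0,0,0.094],
    [-0.018,0.006,0.05,0,0,0,0.07],
    [0,0,0.05,0,0,0,0.06],
    [0,0,0.05,0,0,0,0.06],
    [0,0,0.03,0,0,0,0.06],
  ],
)

```text
time_s: 6.88
position: [498.3, 94.3, 92.5]
ee_rot: [[-0.999, 0.052, -0.004], [0.052, 0.999, -0.0], [0.004, -0.0, -1.0]]
force: [0.4, -0.3, 0.0]
opening: 60.6
grasp_force: 0.0
```

```bash
python3 look.py pics/e.png
```

```text
[495.59  94.1   89.26] [[-1.    0.05 -0.01]
 [ 0.05  1.   -0.  ]
 [ 0.01 -0.   -1.  ]] 6.925 [-1.15 -0.3  -2.12] [420.35  98.91 273.56]
cheese_press [251.3 300.3] 0.94 [610.09  86.82   0.  ]
tray_knob [246.1 208.6] 0.84 [505.98  88.36  24.  ]
```

View pics/e.png

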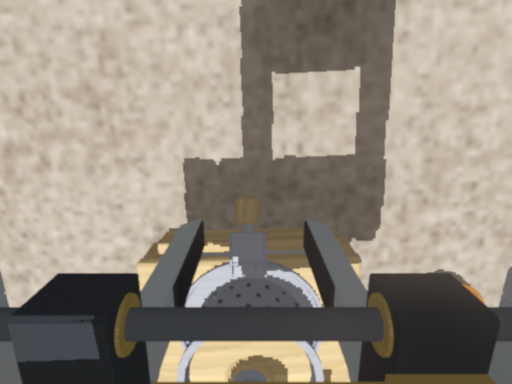

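Emit:
drive_tool(
  deltas=[
    [-0.003,-0.005,0,0,0,0,0.06],
  ],
)

```text
time_s: 7.45
position: [503.5, 89.2, 96.5]
ee_rot: [[-0.999, 0.051, 0.002], [0.051, 0.999, -0.0], [-0.002, 0.0, -1.0]]
force: [-0.1, -0.7, -0.3]
opening: 60.0
grasp_force: 0.0
```

Run:
```python
from h import *
o=observe();print(o['position'],o['ee_rot'],o['force'],o['joint_pos'],o['joint_vel'])
for i in range(3):
    c=cam('wrist')
    for r in pinpoint('wrist','tray_knob')[:1]: print(r['pixel'],r['confidence'],atz(c,r['pixel'],24))
o=observe();print(o['position'],o['force'],o['joint_vel'],o['time_s'])
```

```text
[503.52724179  89.16048948  96.49824806] [[-9.98679955e-01  5.13270849e-02  1.96908352e-03]
 [ 5.13271651e-02  9.98681892e-01 -9.84179999e-06]
 [-1.96699321e-03  9.12386667e-05 -9.99998061e-01]] [-0.13983923 -0.70796679 -0.33756714] [ 3.37530574e-01  1.09656541e+01  1.03293665e+02 -1.34869559e-03
  6.56278660e+01 -8.67197908e+01] [-5.18831873  2.14909282 -1.9262422  -0.14786755  0.25262414 -4.83219153]
[253.4, 202.4] 0.74 [507.91641875  89.54685211  24.        ]
[255.3, 199.4] 0.84 [505.25989524  90.6987841   24.        ]
[252.5, 206.6] 0.68 [510.67444703  88.34992411  24.        ]
[502.77542232  89.06149088  95.4431323 ] [ 0.26890684 -0.63422129 -0.11337726] [ 0.05617538 -0.0268528   0.10010292 -0.0160574   0.03962907 -0.04293205] 7.75
```

Emit:
drive_tool(
  deltas=[
    [0.001,0,0.035,0,0,0,0.06],
    [0.001,0,0.035,0,0,0,0.06],
    [0,0,0.018,0,0,0,0.06],
    [0,0,0,0,0,0,0.06],
  ],
)

```text
time_s: 8.25
position: [498.9, 89.3, 5.8]
ee_rot: [[-0.999, 0.052, -0.004], [0.052, 0.999, 0.0], [0.004, -0.0, -1.0]]
force: [-0.4, -0.3, 0.9]
opening: 59.9
grasp_force: 0.0
```

Emit:
drive_tool(
  deltas=[
    [0,0,0,0,0,0,0.01],
    [0,0,0,0,0,0,0.01],
    [0,0,0,0,0,0,0.01],
    [0,0,0,0,0,0,0.01],
    [0,0,0,0,0,0,0.01],
  ],
  squeeze=15,
)

```text
time_s: 8.88
position: [501.2, 88.8, 7.9]
ee_rot: [[-0.999, 0.052, 0.001], [0.052, 0.999, -0.001], [-0.001, -0.001, -1.0]]
force: [0.5, -1.8, 2.7]
opening: 21.1
grasp_force: 15.0
```

Emit:
drive_tool(
  deltas=[
    [0.01,0,0,0,0,0,0.01],
    [0.013,0,0,0,0,0,0.01],
    [0.013,0,0,0,0,0,0.01],
    [0.013,0,0,0,0,0,0.01],
    [0,0,0,0,0,0,0.01],
  ],
)

```text
time_s: 9.5
position: [450.0, 90.0, 7.8]
ee_rot: [[-0.999, 0.05, -0.002], [0.05, 0.999, -0.004], [0.002, -0.004, -1.0]]
force: [-1.4, -8.9, 4.7]
opening: 20.9
grasp_force: 15.0
```

Emit:
drive_tool(
  deltas=[
    [0.008,0,0,0,0,0,0.01],
    [0.006,0,0,0,0,0,0.01],
    [0.006,0,0,0,0,0,0.01],
    [0,0,0,0,0,0,0.01],
  ],
)

```text
time_s: 10.0
position: [434.2, 90.4, 8.0]
ee_rot: [[-0.999, 0.05, 0.007], [0.05, 0.999, -0.005], [-0.007, -0.004, -1.0]]
force: [6.5, -10.3, -5.8]
opening: 20.9
grasp_force: 15.0
```

Emit:
drive_tool(
  deltas=[
    [0.005,-0.002,0,0,0,0,0.01],
    [0.004,-0.001,0,0,0,0,0.01],
    [0,0,0,0,0,0,0.01],
  ],
)

```text
time_s: 10.38
position: [430.0, 90.5, 9.2]
ee_rot: [[-0.998, 0.053, 0.017], [0.053, 0.999, 0.001], [-0.017, 0.002, -1.0]]
force: [14.7, -0.9, -10.9]
opening: 20.8
grasp_force: 14.9
```

Emit:
drive_tool(
  deltas=[
    [0,0,0,0,0,0,0.06],
    [0,0,0,0,0,0,0.06],
    [0,0,-0.03,0,0,0,0.06],
    [0,0,-0.06,0,0,0,0.08],
    [0,0,-0.06,0,0,0,0.09],
  ],
)

```text
time_s: 11.0
position: [420.6, 90.6, 157.9]
ee_rot: [[-0.999, 0.052, -0.004], [0.052, 0.999, 0.0], [0.004, 0.0, -1.0]]
force: [1.1, 0.1, -1.0]
opening: 67.1
grasp_force: 0.0
```

Emit:
drive_tool(
  deltas=[
    [0,0,-0.06,0,0,0,0.094],
    [0,0,-0.06,0,0,0,0.094],
    [0,0,-0.05,0,0,0,0.094],
    [0,0,0,0,0,0,0.094],
    [0,0,0,0,0,0,0.094],
  ],
)

```text
time_s: 11.62
position: [421.6, 90.5, 326.1]
ee_rot: [[-0.999, 0.052, -0.003], [0.052, 0.999, 0.0], [0.003, 0.0, -1.0]]
force: [0.2, 0.8, -0.1]
opening: 94.0
grasp_force: 0.0
```

```bash
python3 look.py pics/f.png
```

```text
[421.28  90.43 325.29] [[-1.    0.05 -0.  ]
 [ 0.05  1.    0.  ]
 [ 0.   -0.   -1.  ]] 11.675 [-0.04 -0.14  0.73] [343.41  95.05 506.97]
cheese_press [256.7 255.1] 0.98 [605.37  87.37   0.  ]
tray_knob [253.3 165. ] 0.82 [439.42  90.14  24.  ]
wing_top [260.1 356.5] 0.58 [656.01  87.29 176.  ]
lever_pad [284.3 364.7] 0.72 [661.49 116.95 185.  ]
housing_rim [252.7 299.3] 0.76 [597.98  80.93 139.  ]
mark_ring [255.8 289.3] 0.86 [596.11  85.32 119.  ]
beaker0 [159.1 269.4] 0.7 [624.19 -87.65   0.  ]
```

View pics/f.png

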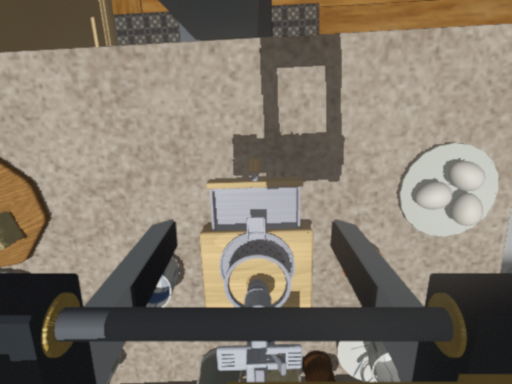

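Emit:
drive_tool(
  deltas=[
    [-0.045,0.0015,0.006,0,0,0,0.094],
    [-0.045,0.0015,0.006,0,0,0,0.094],
    [-0.045,0.0015,0.006,0,0,0,0.094],
    [-0.044,0.0015,0.006,0,0,-1.5,0.094],
    [0,0,0,0,0,0,0.094],
  ],
)

```text
time_s: 12.7
position: [603.1, 86.5, 300.3]
ee_rot: [[-1.0, 0.027, -0.004], [0.027, 1.0, -0.0], [0.004, -0.0, -1.0]]
force: [0.1, 0.2, -0.9]
opening: 94.2
grasp_force: 0.0
```

Emit:
drive_tool(
  deltas=[
    [0,0,0,0,0,0,0.094],
    [0,0,0,0,0,0,0.094],
  ],
)

```text
time_s: 12.95
position: [601.1, 87.2, 304.4]
ee_rot: [[-1.0, 0.026, 0.001], [0.026, 1.0, 0.0], [-0.001, 0.0, -1.0]]
force: [0.2, -0.3, 0.2]
opening: 93.8
grasp_force: 0.0
```

```bash
python3 look.py pics/g.png
python3 - <<'E'
from h import *
for i in range(3):
    c=cam('wrist')
    for q,z in (('wing_top',176),('lever_pad',185)):
        for r in pinpoint('wrist',q)[:1]: print(q,r['pixel'],r['confidence'],atz(c,r['pixel'],z))
E
```

```text
[601.21  87.16 304.62] [[-1.    0.03  0.  ]
 [ 0.03  1.    0.  ]
 [-0.    0.   -1.  ]] 13.0 [-0.28  0.97  0.63] [522.22  89.71 485.06]
cheese_press [256.6 155.7] 0.75 [606.2   92.69   0.  ]
tray_knob [253.1  34. ] 0.59 [439.02  91.78  24.  ]
wing_top [253.  234.9] 0.97 [659.87  85.81 176.  ]
lever_pad [279.7 235.4] 0.71 [657.15 113.23 185.  ]
housing_rim [252.5 168.7] 0.86 [596.6   86.93 139.  ]
mark_ring [254.2 167.4] 0.62 [599.4   88.81 119.  ]
salt_bowl [369.8 161.9] 0.82 [620.57 267.88   0.  ]
wing_top [251.4, 237.1] 0.77 [662.42758839  83.88811894 176.        ]
lever_pad [282.3, 237.9] 0.81 [660.09767802 115.63554678 185.        ]
wing_top [252.4, 233.8] 0.83 [658.6323465   85.02094667 176.        ]
lever_pad [283.5, 236.0] 0.84 [657.95893359 116.81616504 185.        ]
wing_top [254.0, 235.2] 0.95 [660.26615362  86.65313666 176.        ]
lever_pad [284.4, 237.1] 0.59 [659.20083067 117.72386734 185.        ]
```

View pics/g.png

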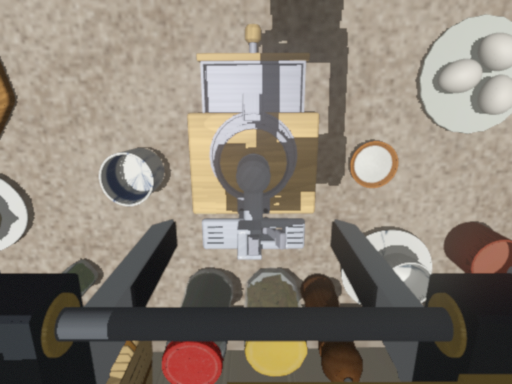

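Emit:
drive_tool(
  deltas=[
    [-0.03,0.001,0,0,0,0,0.08],
    [-0.0285,0.0005,0,0,0,0,0.08],
    [0,0,0.03,0,0,0,0.08],
    [0,0,0.03,0,0,0,0.08],
    [0,0,0,0,0,0,0.08],
  ],
)

```text
time_s: 14.48
position: [658.3, 86.9, 239.8]
ee_rot: [[-1.0, 0.026, -0.007], [0.026, 1.0, -0.0], [0.007, -0.0, -1.0]]
force: [0.4, 0.7, -0.3]
opening: 80.0
grasp_force: 0.0
```

Emit:
drive_tool(
  deltas=[
    [0,0,0.03,0,0,0,0.08],
    [0,0,0.025,0,0,0,0.08],
    [0,0,0,0,0,0,0.08],
    [0,0,0,0,0,0,0.08],
  ],
)

```text
time_s: 14.98
position: [661.6, 87.0, 190.8]
ee_rot: [[-1.0, 0.026, 0.003], [0.026, 1.0, -0.0], [-0.003, 0.0, -1.0]]
force: [-0.4, 0.2, -0.5]
opening: 80.3
grasp_force: 0.0
```

```bash
python3 look.py pics/h.png
```

```text
[661.8   86.99 191.07] [[-1.    0.03  0.  ]
 [ 0.03  1.    0.  ]
 [-0.    0.   -1.  ]] 15.025 [ 0.3  -0.21  0.11] [582.29  89.55 371.19]
tray_knob [298.3 226.7] 0.21 [728.79 138.68  24.  ]
wing_top [249.9 219.4] 0.69 [658.63  85.33 176.  ]
lever_pad [297.3 224.3] 0.7 [659.21 115.25 185.  ]
salt_bowl [406.5 129.6] 0.8 [621.59 265.52   0.  ]
beaker0 [101.9 141.4] 0.86 [625.72 -87.96   0.  ]
```

View pics/h.png

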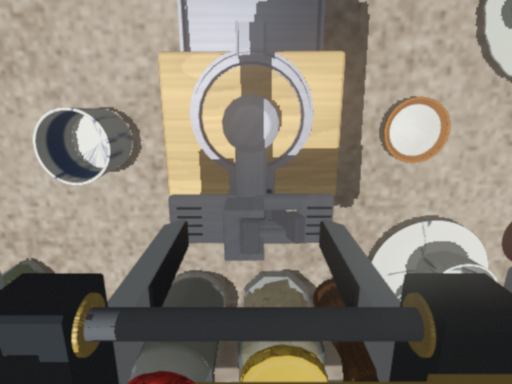

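Emit:
drive_tool(
  deltas=[
    [0.0015,-0.0005,0.012,0,0,0,0.08],
    [0,0,0.008,0,0,0,0.08],
    [0,0,0.006,0,0,0,0.08],
    [0,0,0,0,0,0,0.08],
  ],
)

```text
time_s: 15.92
position: [659.4, 86.5, 162.8]
ee_rot: [[-1.0, 0.026, 0.001], [0.026, 1.0, -0.0], [-0.001, 0.0, -1.0]]
force: [-0.0, -0.1, 4.5]
opening: 80.0
grasp_force: 2.6
```

Emit:
drive_tool(
  deltas=[
    [0,0,0.004,0,0,0,0.08],
    [0,0,0.004,0,0,0,0.08],
    [0,0,0,0,0,0,0.08],
    [0,0,0,0,0,0,0.08],
  ],
)

```text
time_s: 16.42
position: [659.4, 86.5, 155.6]
ee_rot: [[-1.0, 0.026, 0.002], [0.026, 1.0, -0.0], [-0.002, 0.0, -1.0]]
force: [0.4, -0.1, 6.0]
opening: 80.0
grasp_force: 3.2
```

Emit:
drive_tool(
  deltas=[
    [0,0,0,0,0,0,0.06],
    [0,0,0,0,0,0,0.055],
    [0,0,0,0,0,0,0.05],
    [0,0,0,0,0,0,0.05],
  ],
  squeeze=30,
)

```text
time_s: 16.92
position: [659.9, 87.1, 156.4]
ee_rot: [[-1.0, 0.025, 0.003], [0.025, 1.0, 0.001], [-0.003, 0.001, -1.0]]
force: [-1.0, 1.0, 7.5]
opening: 50.4
grasp_force: 4.6
```

Emit:
drive_tool(
  deltas=[
    [0,0,0.0005,0,0,0,0.042],
    [0,0,0,0,0,0,0.034],
    [0,0,0,0,0,0,0.02],
    [0,0,0,0,0,0,0.02],
    [0,0,0,0,0,0,0.02],
  ],
)

```text
time_s: 17.55
position: [660.5, 86.0, 156.6]
ee_rot: [[-1.0, 0.026, 0.005], [0.026, 1.0, -0.001], [-0.005, -0.0, -1.0]]
force: [-0.8, -2.5, 9.3]
opening: 33.3
grasp_force: 32.5
```

Emit:
drive_tool(
  deltas=[
    [0,0,0,0,0,0,0.02],
    [0,0,0,0,0,0,0.02],
    [0,0,0,0,0,0,0.02],
  ],
)

```text
time_s: 17.92
position: [660.5, 86.0, 156.6]
ee_rot: [[-1.0, 0.026, 0.005], [0.026, 1.0, -0.001], [-0.005, -0.0, -1.0]]
force: [-1.4, -1.4, 9.4]
opening: 33.6
grasp_force: 32.5
```

Run:
```python
from h import *
np.set_printoptions(precision=1,suppress=True)
w=cam('wrist'); s=cam('scene'); t=cam('top')
for n,c in (('wrist',w),('scene',s)):
  for q in ('housing_rim','mark_ring','wing_top','lever_pad','tray_knob'):
    for r in pinpoint(n,q)[:1]: print(n,q,np.array(r['pixel']),round(r['confidence'],2))
for z in (139,119): print(proj(s,[598,87,z]),proj(w,[598,87,z]))
a=cv2.resize(w['image'][100:300,150:350],(400,400),interpolation=3); b=cv2.resize(s['image'][160:280,190:310],(400,400),interpolation=3)
cv2.imwrite('pics/i.png',np.hstack([a,b])[:,:,::-1])
o=observe();print(o['position'],o['force'],o['opening'],o['grasp_force'],o['time_s'])
```

```text
wrist wing_top [252.1 229.2] 0.85
scene housing_rim [237.9 218.2] 0.67
scene mark_ring [237.3 218.7] 0.7
scene wing_top [217.6 202. ] 0.79
scene tray_knob [294.4 265.2] 0.7
[237.4 213.1] [251.3 126.9]
[237.8 218.4] [251.5 124.3]
[660.5  86.  156.6] [-2.2 -1.5  9.2] 33.4381494880158 32.51949895347934 18.575
```

View pics/i.png

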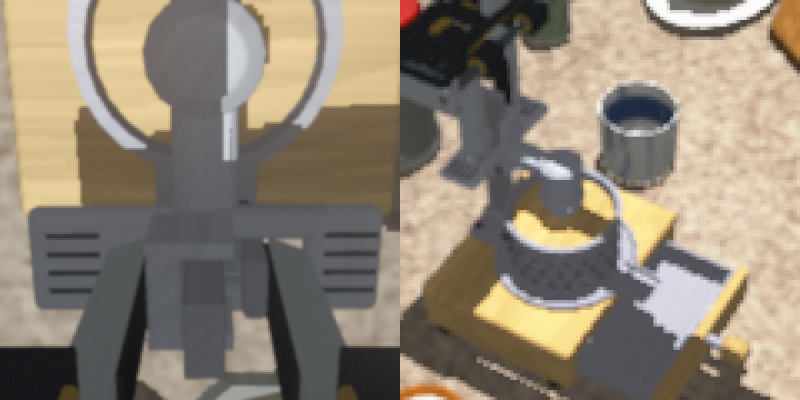

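```bash
python3 -c "
from cell import *
print(sign_off())"
```

```text
the job is handed in; nothing more can be done
None
```

I handed the job in at 18.6 s of the 54 s limit. The tray is pulled out to its stop, the press arm is held about 19.5 mm down (ring at 20 mm), and the cam lever is squeezed shut with 32 N still on the grip; the hand-in returned no verdict.

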